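Sweep loose connectors into the parts bay

ROBOT

A 7-joint arm with a two-finger parallel gripper is mounted at the origin on the work surface. World frame = base frame: x ahead of the robot, y to its left, z up, the work surface at z = 0. Lengths are in mm, angles in rad, forces in N, time in s.
With the tool pointing down it reaches from about 400 to 875 mm from the base axis. Payload 4.4 kg.
Tool frame: the origin (TCP) lies midway between the tips of the shut fingers; the grasp point (between the pads) lies 19 mm behind it; z points along the fingers, y is the line along which they close (so a half turn about z gives the same grasp; the last joint's range is limited). The gripper opens to 85 mm and grips with 20 to 120 N. Pads are 22 mm wide; open, the fingers measure 114 mm over their backs; the gripper's body (76 mm by 85 mm) begins 54 mm behind the grasp point. The pads swing forward as they close: fully open they stand 13 mm farther back than shut.
Start: joints at [-1.17, 0.628, 0.038, 1.517, -0.027, 0.996, -0.02], TCP at [292.5, 580.484, 231.313] pointing down, gripper open.
Joint ranges: [-3.06, 3.06], [-0.37, 2.12], [-1.25, 1.32], [0.18, 2.47], [-1.1, 4.24], [0.23, 1.98], [-2.94, 2.94]. Speed limits (rad/s): [2.57, 2.57, 3.14, 3.14, 3.14, 3.14, 3.14].

INTERFACE

Orientations are given as [roll, pitch, yaw] about the fixed x, y, z axes, in that order (R = Rz(yaw) Ry(pitch) Rx(roll)).
In Python, from cell import telemetry, eyes, ctrl, finder gives the robot as it stands.
- The arm moves only by the tool move_arm, never from a script. Its argument "steps" is a list of rows, each a list of 7 numbers: the turn, a rotation vector about the world's x, y, z in degrees, then the shift along the world's x, y, z in m, then the finger opening in m, from 0 to 0.0854. A call has 1 to 5 rows; each row shifts and turns the commanded pose from where the row before left it; what a row does not reach is not made up. A row lasts 1/10 s, in which the tool goes at most 50 mm and 8.59 degrees, less where a joint would pass 70% of its speed; a pose out of reach is approached as far as the arm can. A call with a gripper value outside its range is refused whole. The fingers move at their own pace and stop on an object; the grip force is fixed at half the most. Time passes only in rows, so rows that do not move let the fingers close. It gives the time, the measured TCP pose, the force, the opening and the grip force at its end, in the units of the state.
- telemetry.read_state(): the state, without advancing time (a new reading comes with each control period).
- eyes.get_image(name): name is "scene" or "top"; returns (picture, depth): 420x560x3 uint8, blue, green, red; 420x560 float32, mm along the optical axis (not along the pixel's ray), 0 where there is no reading.
- eyes.calibration(name): a dict with "fx", "fy", "cx", "cy" (pixels), "distortion" ([k1, k2, p1, p2, k3] as OpenCV has them; the pictures are not rectified), "position" and "attitude" of the camera in the world. Camera axes: x right, y down, z forward; pixel columns grow to the right and rows downward; lengths in mm; the calibration is good to about 2 mm. A picture is of the moment at which its call begins. calibration takes no time and is no camera call.
- ctrl.finish_job(): hands the job in; it is judged then, once.
Trained networks look in the newest picture that a camera, given by its name, has taken for a name from the list of things; names that differ only in an ending like _2 or _b are one class to them, and where a whole thing is asked for, a point or a joint stands for the part that bears it (a point fixed in the world has none). Each returns a list of dicts, best first, with "confidence" (0 to 1); they miss things now and then, are a little off and sometimes report something else, mostly with a low value. They report only what shows in the picture. A call takes as long as a camera call. They do not tell look-alikes from the thing itself.
- finder.boxes_of(camera, name): "location" ([x, y, z] in mm, in the coordinates of the camera as it stood for that picture, good to about 4 mm: the middle of the surface that is visible of it).
- finder.cut_out(camera, name): "mask" (420x560 bool, what is visible of it).
- finder.pinpoint(camera, name): "location" ([x, y, z] in mm, in the coordinates of the camera as it stood for that picture, good to about 4 mm: a listed point, or the origin of a listed thing).
The state is a dict: "clock": time; "qpos": joint angles; "qd": joint speeds; "tau": joint torques, N m; "eef_pos": TCP position; "tool_rot": TCP orientation; "force": force on the tool from outside, world axes, zero at the start; "torque": the same for the moment, N m; "width": finger opening in mm; "gripper_force": force on a finger pad.
Only numpy, scipy, OpenCV 4.12 (cv2) and the standard library are available. Lean on these libraries where they do the work, as an engineer would, in place of code of your own. Each camera call takes 0.05 s, during which the arm holds its last target. There are 200 camera calls.

TASK

Sweep the three loose cable connectors across the bench with the fingertips, through the open side of the low black three-walled parts bay, so that every one ends up well inside it, on the bench between its walls. Only push them along the bench, never lift one off it, and leave everything else, including the small jar standing among them, standing or lying where it is.

Things in the scene. Friction and masses are not known exactly. Their poses are not given: they have to be found in the camera images.
- bay: low black three-walled parts bay screwed to the bench, without front wall or floor. Inside 200 mm wide, 100 mm deep; walls 6 mm thick, 30 mm high. Origin: on the bench, middle of the open mouth; x points into the bay (back wall at x = 100 mm), y across it (side walls at +-100 mm, starting at x = 0). The connectors lie 80 to 200 mm before the mouth
- connector_a: one of three identical loose cable connectors lying flat on the bench: black plastic housing 32 x 26 mm and 14 mm high, two brass pins reaching 7 mm out of one 26 mm end; about 40 g, slides freely. Origin: centre of the housing's underside; z up, x along the 32 mm length towards the pins. Lies at any yaw
- connector_b: one of three identical loose cable connectors lying flat on the bench: black plastic housing 32 x 26 mm and 14 mm high, two brass pins reaching 7 mm out of one 26 mm end; about 40 g, slides freely. Origin: centre of the housing's underside; z up, x along the 32 mm length towards the pins. Lies at any yaw
- connector_c: one of three identical loose cable connectors lying flat on the bench: black plastic housing 32 x 26 mm and 14 mm high, two brass pins reaching 7 mm out of one 26 mm end; about 40 g, slides freely. Origin: centre of the housing's underside; z up, x along the 32 mm length towards the pins. Lies at any yaw
- jar: small amber jar with a steel cap, 32 mm diameter, 48 mm high, standing among the connectors; to be left alone. Origin: centre of its underside
- flux: small white bottle with black cap, 28 mm diameter, 62 mm high, standing upright near the connectors, farther from the mouth; to be left alone. Origin: centre of its underside
- spool: wire spool standing on end, 50 mm diameter, 40 mm high, behind the back wall of the bay; to be left alone. Origin: centre of its underside
- screwdriver: screwdriver, 180 mm long, lying on the bench to the right of the work; to be left alone. Origin: its underside, near the middle of its length; x along it towards the tip
- phone: black phone lying flat, 150 x 72 x 9 mm, to the right of the work; to be left alone. Origin: centre of its underside; x along its length
- spanner: steel cross-shaped spanner lying flat, 126 x 86 mm, 12 mm high, to the left beyond the bay; to be left alone. Origin: underside, middle of the long bar; x along it
- tape: roll of yellow tape lying flat, 80 mm diameter with a 52 mm hole, 19 mm high, to the left beyond the bay; to be left alone. Origin: centre of its underside
There are look-alikes about, which are no part of the job. What is shaped like the connector_a but purple or red is not meant.

How it is judged:
By the outcome, as a careful person would: the job done as asked, in the order asked, and still so for the second after the job is handed in, with the robot touching nothing.
It also fails if it takes over 64 s, if anything falls off the work surface, if the arm or the gripper's body presses on something with over 40 N, if the wrist force passes 120 N, or if a joint passes its speed limit or range.

## Working session

There is one attempt and no reset: what is moved stays moved. The work goes in short steps, Python scripts to look and compute and a tool call to move; the robot and the scene stay as the last step left them, time stands still between calls to the robot, and variables do not carry over. Pictures are saved under pics/ and viewed, at most 10 in all, crops included, and the job is handed in when it is done.

Besides the shell and the picture viewer there is one more tool, called after ">>>" by a JSON object that holds its "method" and its "body". move_arm: Moves the arm, as the interface text tells. Its arguments: {"type":"object","properties":{"steps":{"type":"array"}},"required":["steps"]}

```bash
mkdir -p pics; cat > h.py <<'E'
import numpy as np,cv2
from scipy.spatial.transform import Rotation as R
from cell import telemetry, eyes, ctrl, finder
def cam(n):
    c=eyes.calibration(n);K=np.array([[c["fx"],0,c["cx"]],[0,c["fy"],c["cy"]],[0,0,1]])
    a=np.array(c["attitude"],float)
    Rm=a if a.shape==(3,3) else R.from_euler('xyz',a).as_matrix()
    return K,np.array(c["distortion"],float),Rm,np.array(c["position"],float)
def world(n,p): 
    K,d,Rm,t=cam(n); return Rm@np.array(p)+t
def pix2w(n,uv,z):
    K,d,Rm,t=cam(n)
    q=cv2.undistortPoints(np.array(uv,float).reshape(-1,1,2),K,d)[:,0]
    r=np.c_[q,np.ones(len(q))]@Rm.T
    return t+r*((z-t[2])/r[:,2])[:,None]
E
python3 - <<'E'
from h import *
print(eyes.calibration("top"),eyes.calibration("scene"))
for n in("top","scene"):
    im,d=eyes.get_image(n);cv2.imwrite(f"pics/{n}0.png",im)
for o in("bay","connector_a","jar","flux","spool"):
  for n in ("top","scene"):
    for r in finder.pinpoint(n,o): print(o,n,round(r["confidence"],2),world(n,r["location"]).round(0))
print(telemetry.read_state())
E
```

```text
{'fx': 521.4576563385438, 'fy': 521.4576563385438, 'cx': 272.9324319359439, 'cy': 204.2198921743628, 'distortion': array([-0.07929505,  0.        ,  0.        ,  0.        ,  0.        ]), 'position': array([ 503.41926775,  -25.46167937, 1451.87554497]), 'attitude': array([-3.08303988,  0.00635553, -1.56967551])} {'fx': 455.84985100690136, 'fy': 455.84985100690136, 'cx': 276.41846900294667, 'cy': 206.88631189760034, 'distortion': array([-0.00723994,  0.        ,  0.        ,  0.        ,  0.        ]), 'position': array([1171.66933785, -295.53507676,  877.45271258]), 'attitude': array([-2.45497164,  0.006579  ,  1.10515145])}
connector_a top 0.68 [660. -51.   3.]
connector_a top 0.67 [748. -83.   1.]
connector_a top 0.66 [772.  85.   2.]
connector_a top 0.55 [694.  61.   3.]
connector_a top 0.47 [605. -43.  -4.]
connector_a scene 0.71 [771.  85.   2.]
connector_a scene 0.67 [664. -50.  -2.]
connector_a scene 0.63 [749. -88.   1.]
connector_a scene 0.59 [608. -38.  -4.]
connector_a scene 0.51 [692.  63.  -2.]
jar top 0.54 [541.   9.  -1.]
jar scene 0.53 [ 525. -105.    1.]
jar scene 0.49 [535.  10.  -2.]
flux top 0.66 [ 527. -102.    2.]
flux scene 0.79 [ 527. -104.   -0.]
spool top 0.72 [584. 311.   2.]
spool scene 0.77 [580. 319.   1.]
{'clock': 0.6, 'qpos': array([-1.16979833,  0.62836603,  0.03848894,  1.51743113, -0.02699223,
        0.99633402, -0.01998197]), 'qd': array([-0.0002094 , -0.0008577 ,  0.00171198, -0.00017585,  0.00074767,
       -0.00019755,  0.00217787]), 'tau': array([ 2.22241988e-04, -5.62983406e+01,  1.22521151e+00, -1.93695492e+01,
        1.09114620e-02,  2.08659883e-03,  7.66626869e-06]), 'eef_pos': array([292.48625891, 580.46192798, 231.32527158]), 'tool_rot': array([-3.14157132e+00, -3.69736485e-05,  2.67480014e+00]), 'force': array([ 0.35578167,  0.29840228, -0.19738214]), 'torque': array([-0.01777239, -0.00146422,  0.02446006]), 'gripper_force': 0.0, 'width': 85.5202336940622}
```

View pics/top0.png

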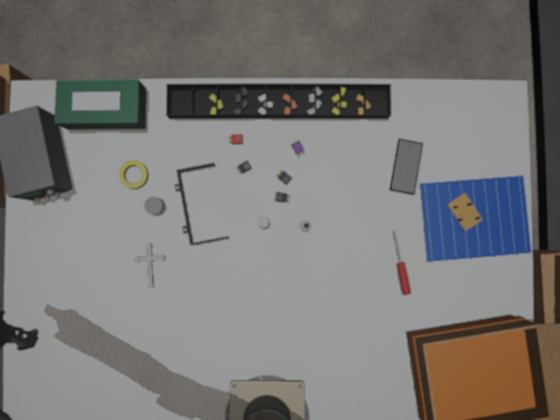

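View pics/scene0.png

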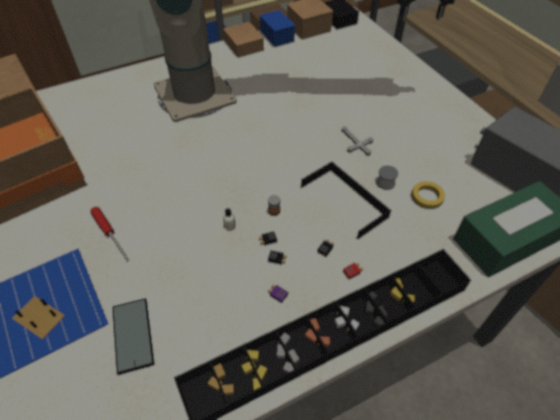

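The top view shows black connectors at about (245,167), (285,178) and (281,197). The jar is at (263,222) and the flux at (305,226). The look-alikes are red (236,139) and purple (298,148). The bay is at (180..228, 164..243) and its mouth faces right (−y). The scene view agrees with this.

```bash
python3 - <<'E'
from h import *
im=cv2.imread("pics/top0.png")
c=cv2.resize(im[125:250,165:325],None,fx=5,fy=5,interpolation=cv2.INTER_CUBIC)[:600]
cv2.imwrite("pics/crop0.png",cv2.convertScaleAbs(c,alpha=1.3))
g=cv2.cvtColor(im,cv2.COLOR_BGR2GRAY)
roi=np.zeros_like(g);roi[155:250,170:235]=1
m=((g<75)&(roi>0)).astype(np.uint8)
n,l,s,ce=cv2.connectedComponentsWithStats(m)
for i in range(1,n):
    if s[i,4]<30: continue
    v,u=np.where(l==i);w=pix2w("top",np.c_[u,v],30);h=cv2.convexHull(w[:,:2].astype(np.float32))
    print(s[i],cv2.minAreaRect(h),cv2.boxPoints(cv2.minAreaRect(h)).round(0).tolist())
eyes.get_image("top")
for r in finder.cut_out("top","connector_a"):
    v,u=np.where(r["mask"]);w=pix2w("top",np.c_[u,v],10);rc=cv2.minAreaRect(w[:,:2].astype(np.float32))
    print(round(r["confidence"],2),u.mean().round(),v.mean().round(),w.mean(0).round(),np.round(rc[1]),round(rc[2]),im[v,u].mean(0).round())
for o in("jar","flux"):
  for r in finder.cut_out("top",o):
    v,u=np.where(r["mask"]);print(o,u.mean(),v.mean(),u.min(),u.max(),v.min(),v.max(),pix2w("top",[[u.mean(),v.mean()]],48))
E
```

```text
[178 164  36  80 253] ((599.168701171875, 218.85470581054688), (90.44571685791016, 224.56027221679688), 76.07805633544922) [[479.0, 202.0], [697.0, 148.0], [719.0, 236.0], [501.0, 290.0]]
0.69 236.0 139.0 [770.  87.  10.] [25. 32.] 9 [ 72.  74. 134.]
0.67 281.0 197.0 [607. -39.  10.] [37. 28.] 76 [84. 86. 87.]
jar 304.6666666666667 225.55555555555554 299 310 220 231 [[ 528.26662648 -101.8954223    48.        ]]
jar 263.1875 222.42857142857142 258 269 217 228 [[536.58361347   9.73223265  48.        ]]
```

View pics/crop0.png

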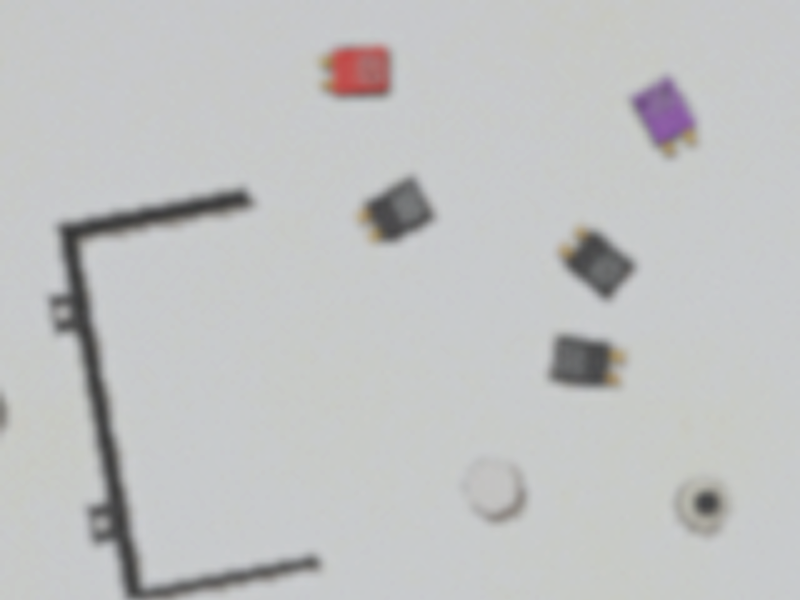

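The crop shows the wall tips at crop (250,200) and (320,563), and the corners at (65,230) and (132,595). The three black connectors are at crop (397,210), (600,264) and (587,361). I'll convert these to bay coordinates.

```bash
cat >> h.py <<'E'
def crop2(p): return np.array(p,float)/5+[165-.4,125-.4]
E
python3 - <<'E'
from h import *
w=pix2w("top",crop2([[250,200],[65,230],[132,595],[320,563]]),30)[:,:2];print(w.round(0).tolist())
print([round(float(np.linalg.norm(w[i]-w[i+1])),0) for i in range(3)])
ex=((w[1]-w[0])+(w[2]-w[3]));ex/=np.linalg.norm(ex)
e2=w[1]-w[2];e2=np.array([e2[1],-e2[0]]);e2/=np.linalg.norm(e2);e2*=np.sign(e2@ex);print(ex,e2)
ex=ex*.5+e2*.5;ex/=np.linalg.norm(ex);ey=np.array([-ex[1],ex[0]]);o=(w[0]+w[3])/2
o=((w[1]+w[2])/2-ex*106+o)/2
print("o",o,"yaw",np.degrees(np.arctan2(ex[1],ex[0])))
P=dict(A=[403,208],Ap=[371,226],B=[602,266],Bp=[574,241],C=[582,360],Cp=[618,367],red=[362,72],pur=[665,112],jar=[497,490],flux=[705,503])
for k,v in P.items():
    q=pix2w("top",crop2([v]),14 if k not in("jar","flux") else(48 if k=="jar" else 62))[0,:2]
    print(k,q.round(0),"bay",((q-o)@ex).round(0),((q-o)@ey).round(0))
for k in "ABC":
    a,b=pix2w("top",crop2([P[k],P[k+"p"]]),10)[:,:2];print(k,np.degrees(np.arctan2(*(b-a)[::-1])))
E
```

```text
[[696.0, 144.0], [679.0, 246.0], [479.0, 207.0], [497.0, 104.0]]
[103.0, 204.0, 104.0]
[-0.16453932  0.98637052] [-0.19172611  0.98144847]
o [597.10381197 123.3379655 ] yaw 100.26200451701523
A [693.  61.] bay -79.0 -84.0
Ap [683.  79.] bay -59.0 -77.0
B [661. -50.] bay -182.0 -32.0
Bp [675. -34.] bay -169.0 -49.0
C [609. -39.] bay -161.0 17.0
Cp [605. -58.] bay -180.0 25.0
red [770.  84.] bay -69.0 -163.0
pur [747. -85.] bay -231.0 -111.0
jar [536.   8.] bay -103.0 81.0
flux [ 529. -104.] bay -211.0 107.0
A 119.55265320142409
B 48.09854699746633
C -100.99235902480318
```

>>> {"method": "move_arm", "body": {"steps": [[0,0,-2.9,0.0278,-0.0372,0,0],[0,0,-2.9,0.0278,-0.0372,0,0],[0,0,-2.9,0.0278,-0.0372,0,0],[0,0,-2.9,0.0278,-0.0372,0,0],[0,0,-2.9,0.0278,-0.0372,0,0]]}}

```text
clock: 1.3
eef_pos: [432.5, 393.0, 231.6]
tool_rot: [3.141, 0.0, 2.42]
force: [1.0, 0.6, -0.4]
width: 12.0
gripper_force: 0.0
```

>>> {"method": "move_arm", "body": {"steps": [[0,0,-2.9,0.0278,-0.0372,0,0],[0,0,-2.9,0.0278,-0.0372,0,0],[0,0,-2.9,0.0278,-0.0372,0,0],[0,0,-2.9,0.0278,-0.0372,0,0],[0,0,-2.9,0.0278,-0.0372,0,0]]}}

```text
clock: 1.8
eef_pos: [571.5, 207.0, 231.6]
tool_rot: [3.141, -0.0, 2.167]
force: [1.3, 1.0, -0.2]
width: 0.1
gripper_force: 0.0
```

>>> {"method": "move_arm", "body": {"steps": [[0,0,-2.9,0.0278,-0.0372,-0.02,0],[0,0,-2.9,0.0278,-0.0372,-0.02,0],[0,0,-2.9,0.0278,-0.0372,-0.02,0],[0,0,-2.9,0.0278,-0.0372,-0.02,0],[0,0,-2.9,0.0278,-0.0372,-0.02,0]]}}

```text
clock: 2.3
eef_pos: [709.0, 23.2, 131.7]
tool_rot: [3.141, -0.0, 1.914]
force: [0.7, 0.0, 0.1]
width: -0.1
gripper_force: 0.0
```

>>> {"method": "move_arm", "body": {"steps": [[0,0,0,0,0,-0.04,0],[0,0,0,0,0,-0.04,0],[0,0,0,0,0,-0.03,0],[0,0,0,0,0,-0.0165,0],[0,0,0,0,0,0,0]]}}

```text
clock: 2.8
eef_pos: [706.0, 24.7, 3.3]
tool_rot: [-3.137, -0.002, 1.916]
force: [0.0, 0.1, -0.1]
width: 0.4
gripper_force: 0.0
```

>>> {"method": "move_arm", "body": {"steps": [[0,0,0,-0.0045,0.0108,0,0],[0,0,0,-0.0045,0.0108,0,0],[0,0,0,-0.0045,0.0108,0,0],[0,0,0,-0.0045,0.0108,0,0],[0,0,0,-0.0045,0.0108,0,0]]}}

```text
clock: 3.3
eef_pos: [685.4, 80.2, 6.9]
tool_rot: [3.14, 0.0, 1.916]
force: [0.8, -0.9, 0.0]
width: 0.2
gripper_force: 0.2
```

```bash
cat >> h.py <<'E'
O=np.array([597.1,123.3]);EX=np.array([-.178,.984]);EY=np.array([-.984,-.178])
def conns(save=None,view=True):
    im,_=eyes.get_image("top")
    print("tcp",telemetry.read_state()["eef_pos"].round(1))
    for r in finder.pinpoint("top","connector_a"):
        q=world("top",r["location"]);b=q[:2]-O;print(round(r["confidence"],2),q.round(0),"bay",(b@EX).round(0),(b@EY).round(0))
    if save: cv2.imwrite(f"pics/{save}.png",cv2.convertScaleAbs(cv2.resize(im[125:245,165:325],None,fx=5,fy=5,interpolation=cv2.INTER_CUBIC),alpha=1.3))
E
python3 -c "from h import *;conns('p1')"
```

```text
tcp [684.2  83.3   6.4]
0.53 [607. -41.  -2.] bay -163.0 20.0
0.52 [663. -51.   2.] bay -183.0 -34.0
0.5 [749. -84.   1.] bay -231.0 -113.0
```

View pics/p1.png

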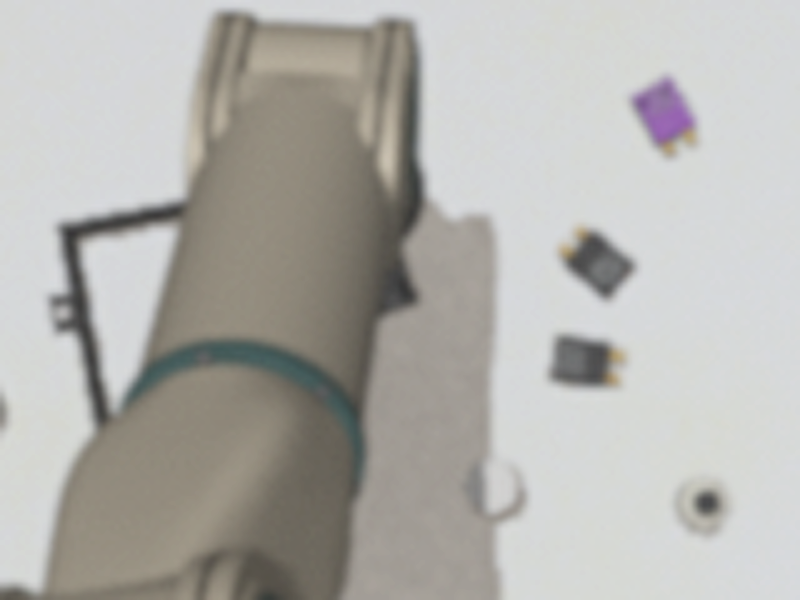

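The arm hides the top view around A; B and C haven't moved. I'll keep pushing and then check with the scene camera. The target TCP is about (651,164).

>>> {"method": "move_arm", "body": {"steps": [[0,0,0,-0.0045,0.0108,0,0],[0,0,0,-0.0045,0.0108,0,0],[0,0,0,-0.0045,0.0108,0,0],[0,0,0,-0.0045,0.0108,0,0],[0,0,0,0,0,0,0]]}}

```text
clock: 3.9
eef_pos: [666.2, 125.4, 5.7]
tool_rot: [-3.141, -0.003, 1.919]
force: [-0.9, 0.5, 0.3]
width: 0.1
gripper_force: 0.0
```

```bash
cat >> h.py <<'E'
def sc(save=None):
    im,_=eyes.get_image("scene")
    print("tcp",telemetry.read_state()["eef_pos"].round(1))
    for r in finder.pinpoint("scene","connector_a"):
        q=world("scene",r["location"]);b=q[:2]-O;print(round(r["confidence"],2),q.round(0),"bay",(b@EX).round(0),(b@EY).round(0))
    if save: cv2.imwrite(f"pics/{save}.png",cv2.convertScaleAbs(cv2.resize(im[140:300,200:410],None,fx=3.75,fy=3.75,interpolation=cv2.INTER_CUBIC),alpha=1.4))
E
python3 -c "from h import *;sc('p2')"
```

```text
tcp [666.8 123.7   5.8]
0.8 [770.  88.   3.] bay -65.0 -164.0
0.76 [609. -37.  -3.] bay -160.0 16.0
0.72 [747. -86.   3.] bay -233.0 -111.0
0.59 [662. -50.  -0.] bay -182.0 -33.0
```

View pics/p2.png

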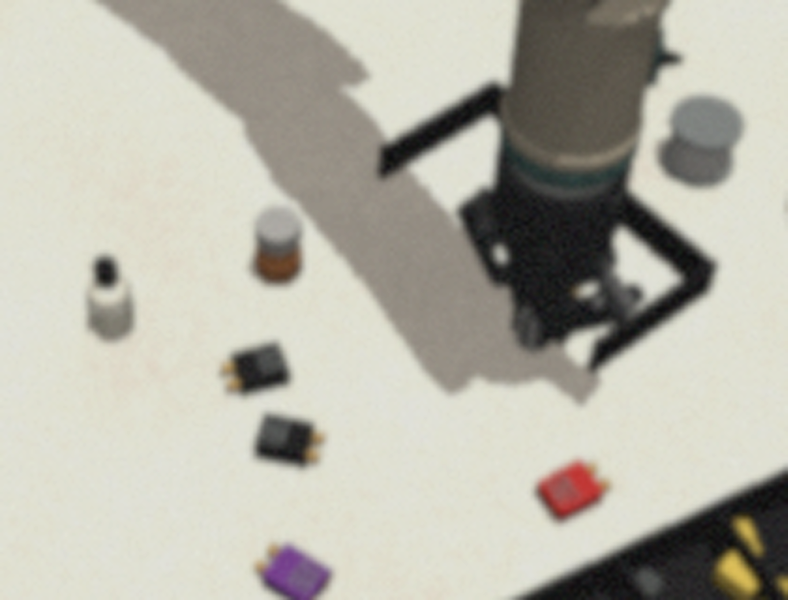

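>>> {"method": "move_arm", "body": {"steps": [[0,0,0,-0.004,0.01,0,0],[0,0,0,-0.004,0.01,0,0],[0,0,0,-0.004,0.01,0,0],[0,0,0,-0.004,0.01,0,0],[0,0,0,0,0,0,0]]}}

```text
clock: 4.5
eef_pos: [650.2, 165.3, 5.8]
tool_rot: [-3.141, -0.002, 1.919]
force: [-0.0, 0.9, 0.1]
width: -0.2
gripper_force: 0.0
```

>>> {"method": "move_arm", "body": {"steps": [[0,0,0,0.005,-0.015,0,0],[0,0,0,0.002,-0.005,0.04,0],[0,0,0,0,0,0.04,0],[0,0,0,0.003,-0.045,0,0],[0,0,0,0.003,-0.045,0,0]]}}

```text
clock: 5.0
eef_pos: [666.1, 50.3, 87.9]
tool_rot: [3.138, 0.002, 1.918]
force: [0.2, -2.2, -0.7]
width: 0.2
gripper_force: 0.0
```

>>> {"method": "move_arm", "body": {"steps": [[0,0,0,0.003,-0.045,0,0],[0,0,0,0.003,-0.045,0,0],[0,0,0,0.003,-0.045,0,0],[0,0,0,0,-0.01,0,0],[0,0,0,0,0,0,0]]}}

```text
clock: 5.5
eef_pos: [672.7, -99.8, 86.0]
tool_rot: [-3.14, 0.003, 1.908]
force: [0.1, 1.3, -0.1]
width: -0.2
gripper_force: 0.0
```

```bash
python3 -c "from h import *;sc();conns('p3')"
```

```text
tcp [673.1 -95.7  85.8]
0.79 [768.  86.   3.] bay -67.0 -162.0
0.65 [749. -89.   0.] bay -236.0 -112.0
0.64 [661. -50.   0.] bay -182.0 -32.0
0.44 [643. 191.   1.] bay 59.0 -58.0
tcp [673.4 -91.5  85.7]
0.69 [771.  86.   1.] bay -67.0 -164.0
0.67 [642. 188.   3.] bay 56.0 -56.0
0.5 [666. -51.   0.] bay -184.0 -37.0
0.49 [675. 371.   5.] bay 230.0 -121.0
```

View pics/p3.png

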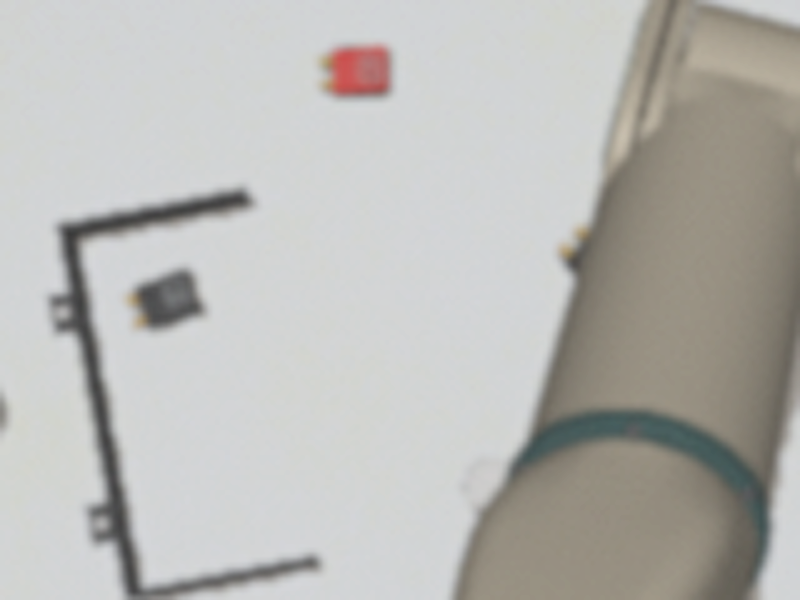

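A is well inside the bay at bay (57,−57). B is next.

>>> {"method": "move_arm", "body": {"steps": [[0,0,0,0.007,-0.008,0,0],[0,0,0,0,0,-0.03,0],[0,0,0,0,0,-0.03,0],[0,0,0,0,0,-0.02,0],[0,0,0,0,0,0,0]]}}

```text
clock: 6.2
eef_pos: [678.4, -100.0, 2.6]
tool_rot: [-3.137, -0.003, 1.917]
force: [0.2, 0.2, -0.6]
width: -0.1
gripper_force: 0.0
```

>>> {"method": "move_arm", "body": {"steps": [[0,0,0,-0.003,0.0095,0,0],[0,0,0,-0.003,0.0095,0,0],[0,0,0,-0.003,0.0095,0,0],[0,0,0,-0.003,0.0095,0,0],[0,0,0,-0.003,0.0095,0,0]]}}

```text
clock: 6.7
eef_pos: [665.6, -52.5, 6.8]
tool_rot: [3.14, 0.0, 1.916]
force: [0.8, -1.0, 0.5]
width: 0.2
gripper_force: 0.2
```

>>> {"method": "move_arm", "body": {"steps": [[0,0,0,-0.003,0.0095,0,0],[0,0,0,-0.003,0.0095,0,0],[0,0,0,-0.003,0.0095,0,0],[0,0,0,-0.003,0.0095,0,0],[0,0,0,-0.003,0.0095,0,0]]}}

```text
clock: 7.2
eef_pos: [650.2, -5.5, 5.9]
tool_rot: [3.142, 0.0, 1.915]
force: [0.5, -0.3, 0.7]
width: 0.0
gripper_force: 0.3
```

```bash
python3 -c "from h import *;sc('p4');conns()"
```

```text
tcp [649.5  -2.7   5.7]
0.79 [769.  87.   1.] bay -67.0 -163.0
0.57 [643. 194.  -2.] bay 61.0 -58.0
0.54 [607. -38.  -4.] bay -160.0 19.0
0.52 [745. -88.   1.] bay -234.0 -108.0
0.36 [643.  16.   0.] bay -114.0 -26.0
0.36 [533.  13.  -4.] bay -97.0 83.0
tcp [650.1  -4.8   5.8]
0.56 [644. 190.   1.] bay 58.0 -58.0
0.51 [606. -41.   2.] bay -164.0 21.0
0.47 [746. -86.   0.] bay -233.0 -109.0
0.46 [772.  84.  -1.] bay -70.0 -166.0
```

View pics/p4.png

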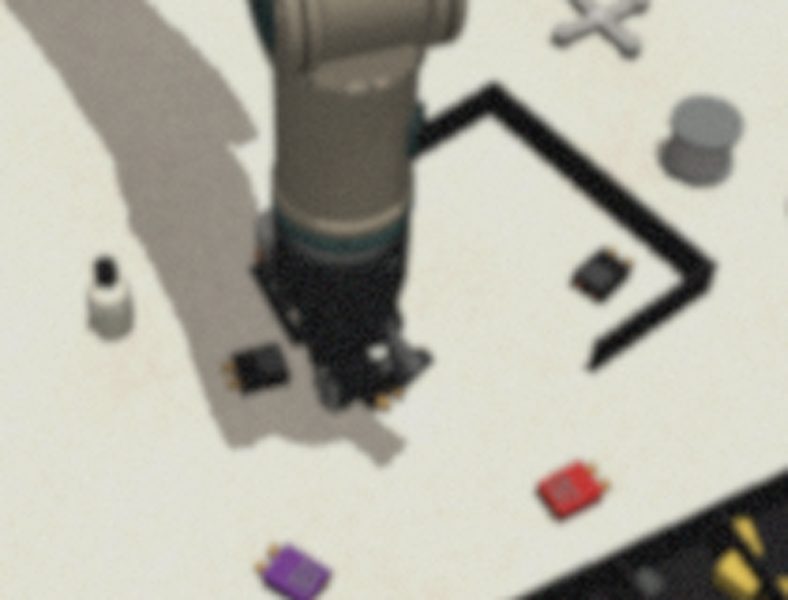

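B has turned square to the fingers, with its pins showing at crop (385,400), and C hasn't moved. I'll keep pushing B.

>>> {"method": "move_arm", "body": {"steps": [[0,0,0,-0.0033,0.0096,0,0],[0,0,0,-0.0033,0.0096,0,0],[0,0,0,-0.0033,0.0096,0,0],[0,0,0,-0.0033,0.0096,0,0],[0,0,0,-0.0033,0.0096,0,0]]}}

```text
clock: 7.9
eef_pos: [633.5, 43.0, 5.9]
tool_rot: [-3.142, -0.0, 1.916]
force: [0.4, 0.2, -1.6]
width: 0.0
gripper_force: 0.2
```

>>> {"method": "move_arm", "body": {"steps": [[0,0,0,-0.0033,0.0096,0,0],[0,0,0,-0.0033,0.0096,0,0],[0,0,0,-0.0033,0.0096,0,0],[0,0,0,-0.0033,0.0096,0,0],[0,0,0,-0.0033,0.0096,0,0]]}}

```text
clock: 8.4
eef_pos: [617.1, 90.6, 5.9]
tool_rot: [-3.142, -0.0, 1.916]
force: [-0.5, 0.2, 0.5]
width: 0.2
gripper_force: 0.2
```

```bash
python3 -c "from h import *;sc('p5')"
```

```text
tcp [616.3  93.3   5.8]
0.71 [750. -86.   3.] bay -233.0 -113.0
0.6 [611. 114.  -2.] bay -12.0 -12.0
0.53 [639. 191.  -1.] bay 59.0 -54.0
0.53 [770.  86.   2.] bay -67.0 -163.0
0.52 [608. -37.  -2.] bay -160.0 18.0
```

View pics/p5.png

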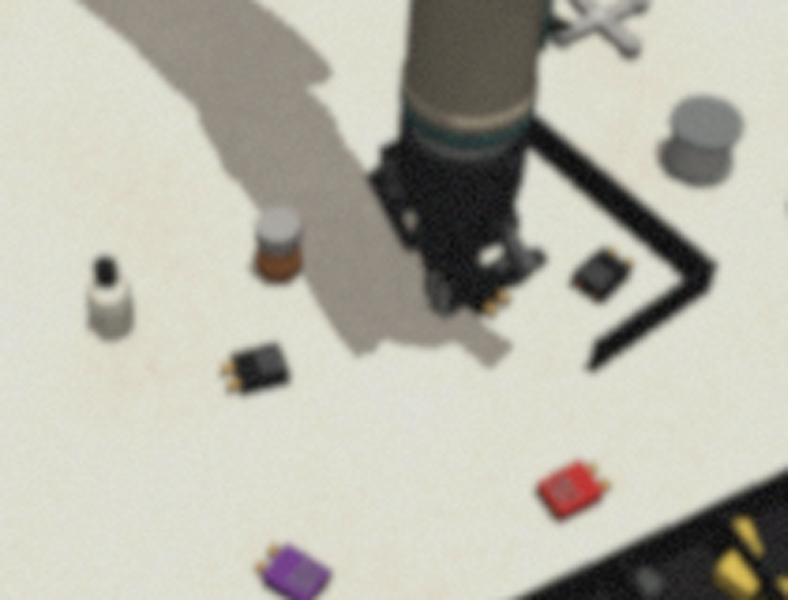

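B is at the mouth, at bay (−12,−12). I'll finish its push, then retreat and go behind C with the tool turned to yaw 90°.

>>> {"method": "move_arm", "body": {"steps": [[0,0,0,-0.0032,0.0095,0,0],[0,0,0,-0.0032,0.0095,0,0],[0,0,0,-0.0032,0.0095,0,0],[0,0,0,-0.0032,0.0095,0,0],[0,0,0,-0.0032,0.0095,0,0]]}}

```text
clock: 9.0
eef_pos: [601.2, 138.2, 6.0]
tool_rot: [3.141, -0.0, 1.916]
force: [-0.1, 0.0, 0.2]
width: 0.4
gripper_force: 0.3
```

>>> {"method": "move_arm", "body": {"steps": [[0,0,0,-0.0032,0.0095,0,0],[0,0,0,-0.0032,0.0095,0,0],[0,0,0,0,0,0,0],[0,0,0,0.005,-0.015,0,0],[0,0,0,0.001,-0.005,0.04,0]]}}

```text
clock: 9.5
eef_pos: [598.0, 132.0, 41.8]
tool_rot: [-3.132, 0.001, 1.913]
force: [-0.3, 0.4, -0.7]
width: -0.1
gripper_force: 0.0
```

>>> {"method": "move_arm", "body": {"steps": [[0,0,0,0,0,0.04,0],[0,0,-4,0.001,-0.045,0,0],[0,0,-4,0.001,-0.045,0,0],[0,0,-4,0.001,-0.045,0,0],[0,0,-4,0.001,-0.045,0,0]]}}

```text
clock: 10.0
eef_pos: [604.9, -48.1, 86.3]
tool_rot: [3.141, 0.001, 1.631]
force: [0.7, 0.2, 1.0]
width: 0.0
gripper_force: 0.0
```

>>> {"method": "move_arm", "body": {"steps": [[0,0,-4,0.002,-0.046,0,0],[0,0,0,0,0,0,0],[0,0,0,0,0,0,0]]}}

```text
clock: 10.3
eef_pos: [606.5, -94.0, 86.0]
tool_rot: [-3.141, 0.002, 1.561]
force: [0.1, 1.2, -0.3]
width: 0.4
gripper_force: 0.0
```

```bash
python3 -c "from h import *;sc();conns('p6')"
```

```text
tcp [606.7 -91.3  85.8]
0.76 [606. -36.  -3.] bay -158.0 19.0
0.66 [642. 195.  -1.] bay 62.0 -57.0
0.6 [769.  87.   2.] bay -67.0 -163.0
0.53 [589. 182.   1.] bay 60.0 -3.0
0.53 [749. -86.   2.] bay -233.0 -113.0
tcp [607.  -88.8  85.8]
0.68 [772.  85.   3.] bay -69.0 -165.0
0.65 [591. 184.   1.] bay 61.0 -4.0
0.52 [643. 190.   1.] bay 58.0 -57.0
0.52 [749. -84.   3.] bay -231.0 -113.0
0.46 [604. -42.  -0.] bay -164.0 22.0
```

View pics/p6.png

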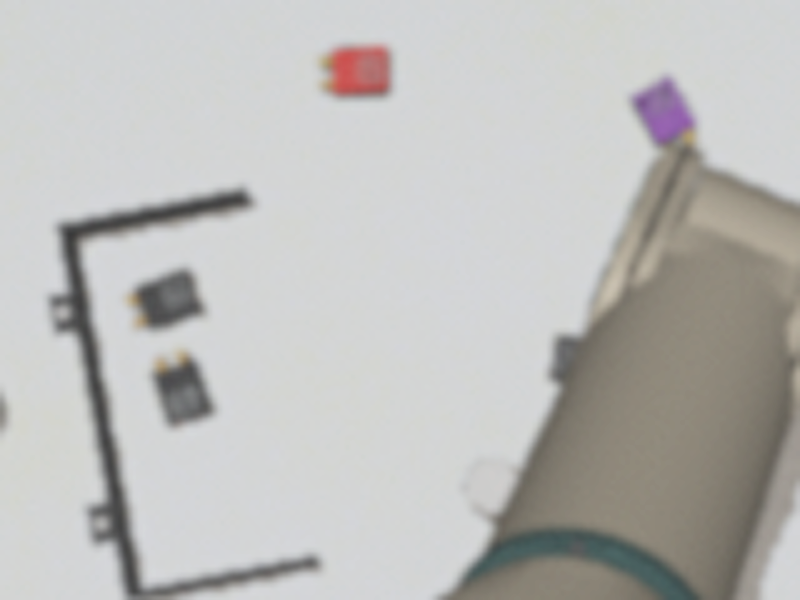

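A and B are both well inside. I'll lower behind C and push it along an arc.

>>> {"method": "move_arm", "body": {"steps": [[0,0,0,-0.001,-0.002,-0.03,0],[0,0,0,0,0,-0.03,0],[0,0,0,0,0,-0.02,0],[0,0,0,0,0,0,0],[0,0,0,0,0,0,0]]}}

```text
clock: 11.0
eef_pos: [606.2, -90.9, 6.1]
tool_rot: [-3.141, -0.0, 1.568]
force: [1.1, 0.3, 0.1]
width: -0.1
gripper_force: 0.0
```

>>> {"method": "move_arm", "body": {"steps": [[0,0,0,0,0.008,0,0],[0,0,0,0,0.008,0,0],[0,0,0,0,0.008,0,0],[0,0,0,0,0.01,0,0],[0,0,2,-0.0003,0.01,0,0]]}}

```text
clock: 11.5
eef_pos: [606.0, -46.5, 6.3]
tool_rot: [3.141, -0.0, 1.604]
force: [0.6, 0.4, -0.5]
width: 0.3
gripper_force: 0.1
```

>>> {"method": "move_arm", "body": {"steps": [[0,0,2,-0.0007,0.01,0,0],[0,0,2,-0.001,0.01,0,0],[0,0,2,-0.0014,0.01,0,0],[0,0,2,-0.0017,0.01,0,0],[0,0,0,0,0,0,0]]}}

```text
clock: 12.0
eef_pos: [600.4, -5.2, 5.8]
tool_rot: [-3.141, -0.002, 1.745]
force: [0.9, 0.5, -0.4]
width: 0.1
gripper_force: 0.0
```

```bash
python3 -c "from h import *;sc('p7');conns()"
```

```text
tcp [600.7  -6.5   5.8]
0.62 [673. 375.   4.] bay 234.0 -119.0
0.59 [771.  84.   4.] bay -69.0 -164.0
0.58 [588. 182.  -1.] bay 59.0 -2.0
0.49 [643. 190.   1.] bay 57.0 -57.0
0.49 [747. -84.   0.] bay -231.0 -111.0
tcp [600.9  -8.2   5.9]
0.59 [ 697. -389.   -0.] bay -522.0 -7.0
0.52 [772.  85.   1.] bay -69.0 -165.0
0.47 [643. 193.   2.] bay 60.0 -58.0
0.43 [745. -84.   0.] bay -230.0 -109.0
0.42 [591. 184.   1.] bay 61.0 -5.0
```

View pics/p7.png

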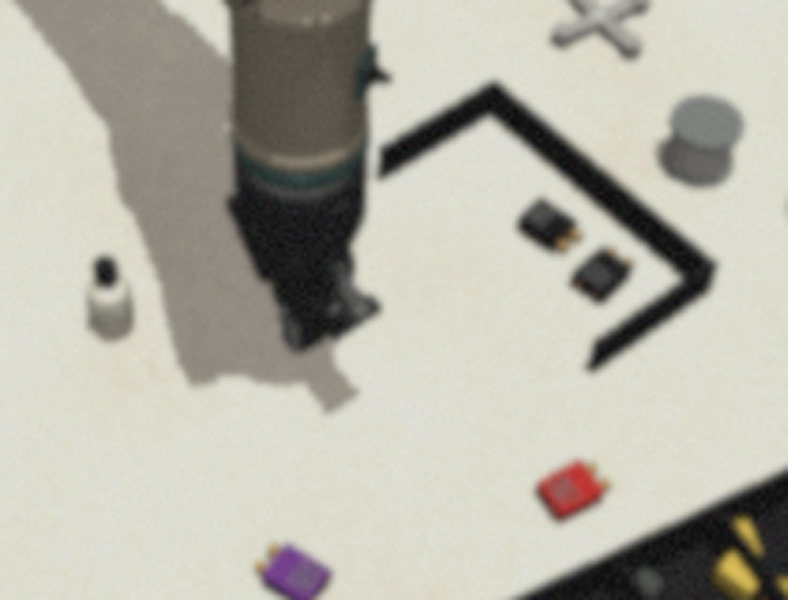

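C is hidden behind the gripper and everything else is in place. I've now viewed all 10 pictures, so I'll check with numbers from here on.

>>> {"method": "move_arm", "body": {"steps": [[0,0,1.5,-0.0022,0.0098,0,0],[0,0,1.5,-0.0024,0.0097,0,0],[0,0,1.5,-0.0027,0.0096,0,0],[0,0,1.5,-0.0029,0.0096,0,0],[0,0,1.5,-0.0031,0.0095,0,0]]}}

```text
clock: 12.7
eef_pos: [587.3, 41.8, 6.0]
tool_rot: [3.142, -0.0, 1.875]
force: [1.0, -0.1, -0.6]
width: 0.2
gripper_force: 0.1
```

>>> {"method": "move_arm", "body": {"steps": [[0,0,1.5,-0.0032,0.0095,0,0],[0,0,1.5,-0.0033,0.0095,0,0],[0,0,1.5,-0.0034,0.0094,0,0],[0,0,0,0,0,0,0]]}}

```text
clock: 13.1
eef_pos: [576.9, 71.2, 5.8]
tool_rot: [-3.141, -0.002, 1.954]
force: [-0.1, 0.5, -0.5]
width: 0.4
gripper_force: 0.0
```

```bash
python3 -c "
from h import *;sc();conns()
for n in('top','scene'):
  for o in('jar','flux'):
    for r in finder.pinpoint(n,o): print(n,o,round(r['confidence'],2),world(n,r['location']).round(0))"
```

```text
tcp [577.4  69.9   5.9]
0.67 [748. -88.   2.] bay -235.0 -111.0
0.6 [770.  85.   2.] bay -69.0 -163.0
0.51 [645. 192.  -2.] bay 59.0 -59.0
0.49 [593. 182.   2.] bay 58.0 -6.0
tcp [577.9  68.4   6. ]
0.64 [773.  85.  -0.] bay -69.0 -167.0
0.62 [645. 188.   0.] bay 55.0 -58.0
0.48 [588. 187.   2.] bay 65.0 -2.0
0.45 [ 529. -106.    1.] bay -213.0 108.0
0.43 [746. -84.   0.] bay -231.0 -110.0
top jar 0.41 [540.  11.   3.]
top flux 0.57 [ 529. -102.   -1.]
scene flux 0.77 [ 527. -102.    1.]
```

>>> {"method": "move_arm", "body": {"steps": [[0,0,0,0.006,-0.018,0,0],[0,0,0,0.002,-0.004,0.04,0],[0,0,0,0,0,0.04,0],[0,0,0,0.015,-0.045,0,0],[0,0,0,0.015,-0.045,0,0]]}}

```text
clock: 14.0
eef_pos: [617.3, -42.1, 87.7]
tool_rot: [3.138, 0.0, 1.955]
force: [0.2, 0.2, -0.2]
width: 0.0
gripper_force: 0.0
```

>>> {"method": "move_arm", "body": {"steps": [[0,0,0,0.015,-0.045,0,0],[0,0,0,0,0,0,0]]}}

```text
clock: 14.2
eef_pos: [632.1, -99.4, 86.7]
tool_rot: [3.141, 0.008, 1.939]
force: [-1.4, -0.7, -0.0]
width: 0.2
gripper_force: 0.0
```

```bash
python3 -c "
from h import *;sc();conns()
im,_=eyes.get_image('top');g=im.max(2)
m=(g<110).astype(np.uint8);n,l,s,c=cv2.connectedComponentsWithStats(m)
for i in range(1,n):
  if 40<s[i,4]<300 and 170<c[i,0]<320 and 130<c[i,1]<250:
    v,u=np.where(l==i);w=pix2w('top',np.c_[u,v],12)[:,:2];r=cv2.minAreaRect(w.astype(np.float32));b=w.mean(0)-O
    print(s[i,4],w.mean(0).round(0),'bay',(b@EX).round(0),(b@EY).round(0),np.round(r[1]),round(r[2]))
"
```

```text
tcp [631.  -94.4  86.2]
0.7 [558. 103.   0.] bay -13.0 42.0
0.7 [749. -87.  -0.] bay -234.0 -112.0
0.64 [640. 190.   1.] bay 58.0 -54.0
0.64 [769.  88.   2.] bay -66.0 -163.0
0.5 [591. 182.   2.] bay 59.0 -4.0
tcp [630.3 -88.   85.6]
0.53 [748. -81.   0.] bay -228.0 -112.0
0.51 [562.  97.  -3.] bay -19.0 39.0
0.51 [590. 182.   2.] bay 59.0 -4.0
0.45 [642. 192.   1.] bay 60.0 -56.0
0.44 [770.  84.   3.] bay -70.0 -163.0
219 [ 723. -126.] bay -268.0 -79.0 [118.  74.] 76
106 [642. 192.] bay 59.0 -57.0 [25. 33.] 22
102 [591. 183.] bay 60.0 -5.0 [31. 25.] 19
102 [562. 101.] bay -15.0 38.0 [25. 31.] 23
```

C is square in front of the mouth at bay (−16,39). I'll go back behind it and finish the push.

>>> {"method": "move_arm", "body": {"steps": [[0,0,0,-0.0167,0.046,0,0],[0,0,0,-0.0167,0.046,0,0],[0,0,0,-0.0166,0.046,0,0],[0,0,0,0,0,0,0],[0,0,0,0,0,0,0]]}}

```text
clock: 14.95
eef_pos: [580.0, 53.6, 86.0]
tool_rot: [3.142, -0.001, 1.957]
force: [0.5, -0.9, -0.4]
width: 0.2
gripper_force: 0.0
```

>>> {"method": "move_arm", "body": {"steps": [[0,0,0,0,0,-0.01,0],[0,0,0,0,0,0,0]]}}

```text
clock: 15.15
eef_pos: [580.1, 48.4, 74.7]
tool_rot: [-3.139, 0.0, 1.949]
force: [0.3, -0.7, -1.2]
width: 0.0
gripper_force: 0.0
```

>>> {"method": "move_arm", "body": {"steps": [[0,0,0,0,0,-0.03,0],[0,0,0,0,0,-0.025,0],[0,0,0,0,0,-0.015,0],[0,0,0,0,0,0,0],[0,0,0,0,0,0,0]]}}

```text
clock: 15.65
eef_pos: [581.1, 49.1, 6.1]
tool_rot: [-3.142, 0.0, 1.949]
force: [0.1, -0.3, 1.0]
width: -0.0
gripper_force: 0.0
```

>>> {"method": "move_arm", "body": {"steps": [[0,0,0,-0.0031,0.01,0,0],[0,0,0,-0.0031,0.01,0,0],[0,0,0,-0.0031,0.01,0,0],[0,0,0,-0.0031,0.01,0,0],[0,0,0,-0.0031,0.01,0,0]]}}

```text
clock: 16.15
eef_pos: [565.0, 101.3, 6.3]
tool_rot: [3.141, -0.0, 1.951]
force: [0.2, -0.8, 0.5]
width: 0.2
gripper_force: 0.2
```

>>> {"method": "move_arm", "body": {"steps": [[0,0,0,-0.0031,0.01,0,0],[0,0,0,-0.0031,0.01,0,0],[0,0,0,-0.0031,0.01,0,0],[0,0,0,-0.0031,0.01,0,0],[0,0,0,0,0,0,0]]}}

```text
clock: 16.65
eef_pos: [552.0, 142.4, 5.7]
tool_rot: [-3.141, -0.002, 1.953]
force: [0.2, 0.9, -0.3]
width: -0.3
gripper_force: 0.0
```

>>> {"method": "move_arm", "body": {"steps": [[0,0,0,0.006,-0.018,0,0],[0,0,0,0.002,-0.004,0.04,0],[0,0,0,0,0,0.04,0],[0,0,0,0.015,-0.045,0,0],[0,0,0,0.015,-0.045,0,0]]}}

```text
clock: 17.15
eef_pos: [592.2, 28.8, 87.6]
tool_rot: [3.138, 0.0, 1.955]
force: [0.2, -1.1, -0.4]
width: 0.2
gripper_force: 0.0
```

>>> {"method": "move_arm", "body": {"steps": [[0,0,0,0.015,-0.045,0.02,0],[0,0,0,0.015,-0.045,0.02,0],[0,0,0,0.015,-0.045,0.02,0],[0,0,0,0,0,0,0],[0,0,0,0,0,0,0]]}}

```text
clock: 17.65
eef_pos: [634.5, -105.6, 144.6]
tool_rot: [3.141, 0.001, 1.947]
force: [0.3, 0.2, -0.3]
width: 0.3
gripper_force: 0.0
```

```bash
python3 -c "
from h import *;sc();conns()
for n in('top','scene'):
  for o in('jar','flux','spool'):
    for r in finder.pinpoint(n,o): print(n,o,round(r['confidence'],2),world(n,r['location']).round(0))"
```

```text
tcp [ 634.  -103.1  143.8]
0.72 [748. -87.   2.] bay -234.0 -111.0
0.69 [587. 184.  -3.] bay 61.0 -0.0
0.68 [538. 173.  -1.] bay 60.0 49.0
0.59 [644. 194.  -1.] bay 62.0 -59.0
0.53 [ 429. -369.    3.] bay -454.0 253.0
0.47 [769.  85.   1.] bay -69.0 -162.0
tcp [ 633.8 -101.2  143.4]
0.65 [537. 171.  -1.] bay 58.0 51.0
0.53 [642. 191.  -0.] bay 58.0 -56.0
0.51 [748. -86.   2.] bay -233.0 -111.0
0.47 [773.  83.   4.] bay -70.0 -166.0
top jar 0.42 [541.  11.   0.]
top spool 0.64 [582. 308.   1.]
scene jar 0.65 [535.  10.  -2.]
scene jar 0.57 [583. 314.   2.]
scene flux 0.69 [ 530. -104.    5.]
scene flux 0.62 [534.   9.  -1.]
scene spool 0.57 [581. 314.   2.]
```

All three connectors are about 60 mm deep in the bay, and the other things checked haven't moved.

```bash
python3 -c "from cell import ctrl;print(ctrl.finish_job())"
```

```text
the job is handed in; nothing more can be done
None
```

All three black connectors are about 60 mm inside the bay, pushed along the bench the whole way; the jar, flux, spool and the red and purple look-alikes measured unmoved, and the job is handed in at about 18 s.

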